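# Nudge the controller plate onto its locating pins

## Robot

A 6-joint arm with a two-finger parallel gripper is mounted at the origin on the work surface. World frame = base frame: x ahead of the robot, y to its left, z up, the work surface at z = 0. Lengths are in m, angles in rad, forces in N, time in s.
With the tool pointing down it reaches from about 0.375 to 0.9 m from the base axis. Payload 3.1 kg.
Tool frame: the origin (TCP) lies at the very end of the fingers, on their centre line; the grasp point (between the pads) lies 19 mm behind it (manip.grasp_offset is the distance from the TCP to the grasp point, in m); x points along the fingers, z is the direction in which the jaws open and shut, and the axes are right-handed (so a half turn about x gives the same grasp; the last joint's range is limited). The gripper opens to 85 mm and grips with 20 to 120 N. Pads are 22 mm wide; open, the fingers measure 114 mm over their backs; the gripper's body (76 mm by 85 mm) begins 54 mm behind the grasp point. The pads swing forward as they close: fully open they stand 13 mm farther back than shut.
Start: joints at [0.924, 0.527, 1.433, -0, 1.181, -0.178], TCP at [0.282, 0.558, 0.231] pointing down, gripper open.
Joint ranges: [-3.08, 3.08], [-0.75, 2.2], [0.22, 2.44], [-1.43, 4.57], [0, 2.65], [-2.85, 2.85]. Speed limits (rad/s): [2.79, 2.79, 3.14, 3.14, 3.14, 3.14].

## Interface

Orientations are given as a unit quaternion [x, y, z, w].
In Python, from station import manip gives the robot as it stands.
- The arm moves only by the tool send_rows, never from a script. Its argument "steps" is a list that holds one entry, the list of rows, each a list of 5 numbers: the closure, from 0 (fully open) to 1 (shut), then the shift along the world's x, y, z in m, then the turn about the world's z in rad. A call has 1 to 8 rows; each row is the pose to reach, as a shift and turn from the pose commanded when the call began; what a row does not reach only later rows make up. A row lasts 1/8 s, in which the tool goes at most 62.5 mm and 10.7 degrees, less where a joint would pass 70% of its speed; a pose out of reach is approached as far as the arm can. A call with a gripper value outside its range is refused whole. The fingers move at their own pace and stop on an object; "grip_force" is the grip in N (left out, the last holds). Time passes only in rows, so rows that repeat a pose let the fingers close. It gives the time, the measured TCP pose, the force and the opening at its end, in the units of the state.
- manip.sense(): the state, without advancing time (a new reading comes with each control period).
- manip.snapshot(name): name is "side" or "top" or "wrist"; returns the picture (400x640x3 uint8, red, green, blue); there is no depth.
- manip.camera_params(name): a dict with "fx", "fy", "cx", "cy" (pixels), "T" (4x4, takes a point from camera to world coordinates); the wrist camera has in their place "tool_from_camera" (4x4, takes a point from camera to tool coordinates, whose origin is the TCP and whose axes are the tool frame's). Camera axes: x right, y down, z forward; pixel columns grow to the right and rows downward; lengths in m; the calibration is good to about 2 mm. The wrist camera is an equidistant fisheye: a pixel r from the principal point sees the ray r / f radians off the axis. A picture is of the moment at which its call begins: read the wrist's pose just before it. camera_params takes no time and is no camera call.
- manip.sign_off(): hands the job in, once; it reports no verdict.
The state is a dict: "t": time; "q": joint angles; "qd": joint speeds; "tau": joint torques, N m; "tcp_pos": TCP position; "tool_rot": TCP orientation; "force": force on the tool from outside, world axes, zero at the start; "ft_torque": the same for the moment, N m; "finger_gap": opening from 0.0 (shut) to 1.0 (fully open).
Only numpy, scipy, OpenCV 4.12 (cv2) and the standard library are available. Lean on these libraries where they do the work, as an engineer would, in place of code of your own. Each camera call takes 0.05 s, during which the arm holds its last target.

## Task

The orange controller plate lies askew on the black assembly deck, propped up on two hidden brass pins. With closed fingertips nudge it back against the fence and sideways along it until both of its holes drop over the pins and it lies flat on the deck, its ends at the red lines. Only push it, never pick it up, and leave everything else on the desk where it is.

Things in the scene. Friction and masses are not known exactly. Their poses are not given: they have to be found in the camera images.
- fixture: black assembly deck, fixed; place and yaw vary. Origin on the table below the centre of the plate's seat; x towards the fence (away from the robot at yaw 0), y left, z up. Deck x -95 to +75 mm, y -130 to +130 mm, upper face 20 mm above the table. Red lines across deck and fence at y = +85 and -85 mm show where the seated plate's ends belong
- fence (a point): middle of the top edge of the aluminium fence's flat face: fixture x = +56 mm, y = 0, 44 mm above the table (24 mm above the deck). The fence runs straight along y over the deck's whole far edge; axes as the fixture's
- pin_left (a point): foot of the brass pin at the fixture's +y side: on its axis, at the deck's upper face, fixture x = +20 mm, y = +50 mm. Pin 9 mm diameter, coned tip, 5 mm high; the plate hides it at the start. Axes as the fixture's
- pin_right (a point): foot of the other, equal pin: fixture x = +20 mm, y = -50 mm, at the deck's upper face; axes as the fixture's
- plate: loose orange plate with a green board on top, 110 (x) x 170 (y) x 8 mm, about 0.25 kg. Origin at the centre of its underside; x to its fence edge, z up. Starts tilted 4 degrees, far part on the pin tips, near edge on the deck; 17 to 23 mm short of its seat in x, 9 to 24 mm off to +y, up to 6 degrees in yaw. Slides at under 5 N. Seated: origin 20 mm above the table, 1.5 mm play
- hole_left (a point): centre of the +y hole at the plate's underside: plate x = +20 mm, y = +50 mm, through hole of 12 mm; belongs at pin_left. With the plate flat against the fence the holes are in line with the pins in x within 1 mm; slid along the fence, the plate drops over the pins by itself. Axes as the plate's
- hole_right (a point): centre of the equal -y hole at the plate's underside: plate x = +20 mm, y = -50 mm; belongs at pin_right; axes as the plate's
- pod: bystander: blue coffee pod, 37 mm wide, 28 mm high, beside the fixture on its +y side; origin at the centre of its underside
- servo: bystander: black servo motor, 20 x 54 x 41 mm high, beside the fixture on its -y side; origin at the centre of its underside
- sauce: bystander: brown sauce bottle, 64 mm diameter, 190 mm high; origin at the centre of its underside
- mug: bystander: white mug, 80 mm diameter, 92 mm high, handle at its +y; origin at the centre of its underside
- driver: bystander: red screwdriver lying flat, 170 mm long; origin under its middle, x along it

How it is judged:
By the outcome, as a careful person would: the job done as asked, in the order asked, and still so for the second after the job is handed in, with the robot touching nothing.
It also fails if it takes over 54 s, if anything falls off the work surface, if the arm or the gripper's body presses on something with over 40 N, if the wrist force passes 120 N, or if a joint passes its speed limit or range.

## Working session

There is one attempt and no reset: what is moved stays moved. The work goes in short steps, Python scripts to look and compute and a tool call to move; the robot and the scene stay as the last step left them, time stands still between calls to the robot, and variables do not carry over. Pictures are saved under pics/ and viewed, and the job is handed in when it is done.

Besides the shell and the picture viewer there is one more tool, called as name(argument=value, ...), one argument or row to a line, values as JSON. send_rows: Moves the arm, as the interface text tells. Its arguments: {"type":"object","properties":{"steps":{"type":"array","items":{"type":"array","items":{"type":"array","items":{"type":"number"}}}},"grip_force":{"type":"number"}},"required":["steps"]}

```bash
ls; mkdir -p pics; python3 - <<'E'
from station import manip
import cv2,numpy as np
np.set_printoptions(precision=4,suppress=True)
print(manip.sense())
for n in ["side","top","wrist"]:
    im=manip.snapshot(n); cv2.imwrite(f"pics/{n}0.png",im[:,:,::-1])
    print(n,manip.camera_params(n))
E
```

```text
pics
{'t': 0.0, 'q': array([ 0.9245,  0.5285,  1.434 ,  0.    ,  1.1814, -0.1785]), 'qd': array([-0.0013,  0.0003, -0.0004,  0.0001,  0.0004, -0.0001]), 'tau': array([ -0.0008, -44.235 , -17.8024,  -0.0002,   0.0084,   0.    ]), 'tcp_pos': array([0.2813, 0.5573, 0.2303]), 'tool_rot': array([-0.3708,  0.603 ,  0.3702,  0.6015]), 'force': array([ 0.2581,  0.296 , -0.9983]), 'ft_torque': array([ 0.052 , -0.0139, -0.0346]), 'finger_gap': 0.9995056039595311}
side {'fx': 457.55672749177114, 'fy': 457.55672749177114, 'cx': 310.78318579714784, 'cy': 202.24088961225885, 'T': array([[ 0.8319, -0.3714,  0.4124,  0.0111],
       [-0.5547, -0.5343,  0.6379, -0.8384],
       [-0.0166, -0.7594, -0.6504,  0.9272],
       [ 0.    ,  0.    ,  0.    ,  1.    ]])}
top {'fx': 510.03155000668886, 'fy': 510.03155000668886, 'cx': 325.7181148124242, 'cy': 206.19733316065648, 'T': array([[-0.0169, -0.9822,  0.1873,  0.3164],
       [-0.9998,  0.0156, -0.0084,  0.0084],
       [ 0.0054, -0.1874, -0.9823,  1.4188],
       [ 0.    ,  0.    ,  0.    ,  1.    ]])}
wrist {'fx': 309.70691628693146, 'fy': 309.70691628693146, 'cx': 324.050712595075, 'cy': 194.6398077808517, 'tool_from_camera': array([[-0.0003, -0.2607,  0.9654, -0.1427],
       [-0.0001, -0.9654, -0.2607,  0.066 ],
       [ 1.    , -0.0002,  0.0003, -0.001 ],
       [ 0.    ,  0.    ,  0.    ,  1.    ]])}
```

View pics/side0.png

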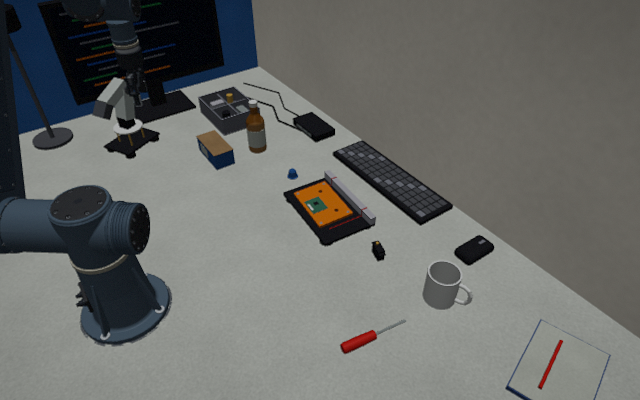

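View pics/top0.png

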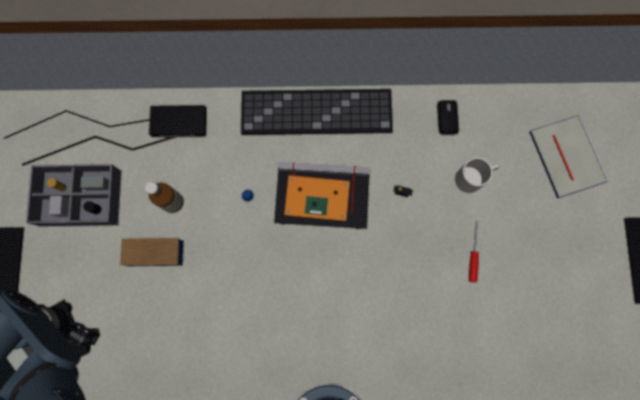

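View pics/wrist0.png

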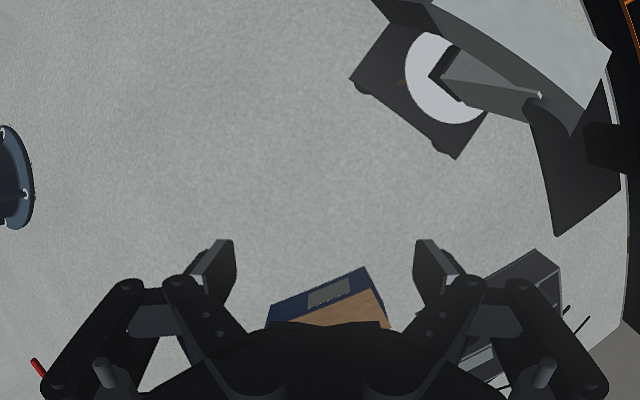

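The top view shows the plate at about cols 284-354, rows 174-222, on the deck (cols 275-369). The fence is along rows 162-172, with the pod at (247,195) and the servo at (403,190). I'll measure roughly, then take a wrist view.

```bash
cat > h.py <<'E'
import numpy as np,cv2
from scipy.spatial.transform import Rotation as R
from station import manip
np.set_printoptions(precision=4,suppress=True)
def ray(n,uv,pose=None):
    P=manip.camera_params(n); uv=np.atleast_2d(np.array(uv,float))
    x=(uv[:,0]-P['cx'])/P['fx']; y=(uv[:,1]-P['cy'])/P['fy']
    if n=='wrist':
        r=np.hypot(x,y)+1e-12; d=np.c_[x/r*np.sin(r),y/r*np.sin(r),np.cos(r)]
        W=np.eye(4); W[:3,:3]=R.from_quat(pose[1]).as_matrix(); W[:3,3]=pose[0]
        T=W@P['tool_from_camera']
    else:
        d=np.c_[x,y,np.ones(len(x))]; T=P['T']
    d=d@T[:3,:3].T
    return T[:3,3],d/np.linalg.norm(d,axis=1,keepdims=True)
def onz(n,uv,z,pose=None):
    o,d=ray(n,uv,pose); return o+d*((z-o[2])/d[:,2])[:,None]
def shot(name):
    s=manip.sense(); im=manip.snapshot('wrist'); cv2.imwrite(f'pics/{name}.png',im[:,:,::-1])
    np.savez(f'pics/{name}.npz',p=s['tcp_pos'],q=s['tool_rot'])
    print(s['t'],s['tcp_pos'],s['force'],s['finger_gap'],R.from_quat(s['tool_rot']).as_matrix())
    return im
def pose(name):
    a=np.load(f'pics/{name}.npz'); return a['p'],a['q']
def project_w(pts,pose):
    P=manip.camera_params('wrist'); W=np.eye(4); W[:3,:3]=R.from_quat(pose[1]).as_matrix(); W[:3,3]=pose[0]
    T=np.linalg.inv(W@P['tool_from_camera']); c=np.atleast_2d(pts)@T[:3,:3].T+T[:3,3]
    h=np.hypot(c[:,0],c[:,1]); th=np.arctan2(h,c[:,2])
    return np.c_[P['cx']+P['fx']*th*c[:,0]/h,P['cy']+P['fy']*th*c[:,1]/h]
def orange(im):
    h=cv2.cvtColor(im,cv2.COLOR_RGB2HSV); return cv2.inRange(h,(8,150,90),(22,255,255))
def tri(rs):
    A=np.zeros((3,3));b=np.zeros(3)
    for o,d in rs:
        M=np.eye(3)-np.outer(d[0],d[0]); A+=M; b+=M@o
    return np.linalg.solve(A,b)
E
python3 - <<'E'
from h import *
t=cv2.imread('pics/top0.png')[:,:,::-1]
print(onz('top',[[284,174],[354,176],[350,222],[286,219],[320,197]],.03))
print('deck',onz('top',[[275,224],[366,228],[369,170],[277,165]],.02))
print('pod servo',onz('top',[[247,195],[403,190]],.02), 'sauce,mug,drv',onz('top',[[160,195],[474,178],[475,250]],0.05))
b=cv2.resize(t[150:240,230:420],None,fx=4,fy=4,interpolation=cv2.INTER_CUBIC); cv2.imwrite('pics/topz.png',b[:,:,::-1])
s=manip.sense();print(R.from_quat(s['tool_rot']).as_matrix())
E
```

```text
[[ 0.675   0.1119  0.03  ]
 [ 0.6662 -0.0843  0.03  ]
 [ 0.5358 -0.0697  0.03  ]
 [ 0.547   0.1066  0.03  ]
 [ 0.6075  0.0119  0.03  ]]
deck [[ 0.5351  0.1378  0.02  ]
 [ 0.5199 -0.1142  0.02  ]
 [ 0.6855 -0.1279  0.02  ]
 [ 0.7042  0.1324  0.02  ]]
pod servo [[ 0.6185  0.2163  0.02  ]
 [ 0.626  -0.2217  0.02  ]] sauce,mug,drv [[ 0.6158  0.4499  0.05  ]
 [ 0.6503 -0.4148  0.05  ]
 [ 0.451  -0.4032  0.05  ]]
[[-0.001  -0.8926  0.4509]
 [-0.0013  0.4509  0.8926]
 [-1.      0.0003 -0.0017]]
```

View pics/topz.png

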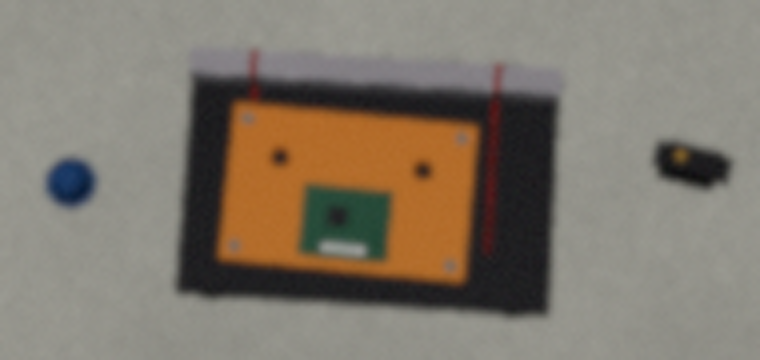

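send_rows(
  steps=[
    [[0, 0.03, -0.04, 0.01, 0.05], [0, 0.06, -0.09, 0.02, 0.1], [0, 0.095, -0.14, 0.02, 0.15], [0, 0.13, -0.19, 0.02, 0.2], [0, 0.165, -0.24, 0.02, 0.25], [0, 0.2, -0.29, 0.02, 0.3], [0, 0.235, -0.34, 0.02, 0.35], [0, 0.27, -0.39, 0.02, 0.395]],
  ],
)

```text
t: 1.15
tcp_pos: [0.5526, 0.1661, 0.2511]
tool_rot: [-0.482, 0.518, 0.482, 0.518]
force: [-0.1, 0.9, -0.3]
finger_gap: 1.001
```

send_rows(
  steps=[
    [[0, 0.035, -0.05, 0, 0], [0, 0.065, -0.095, 0, 0], [0, 0.09, -0.13, 0, 0], [0, 0.105, -0.15, 0, 0], [0, 0.11, -0.157, 0, 0], [0, 0.11, -0.157, 0, 0]],
  ],
)

```text
t: 1.9
tcp_pos: [0.6613, 0.011, 0.2508]
tool_rot: [-0.481, 0.518, 0.482, 0.518]
force: [0.2, 0.1, 0.2]
finger_gap: 1.001
```

```bash
python3 - <<'E'
from h import *
shot('w1')
E
```

```text
1.9 [0.6613 0.011  0.2508] [0.1967 0.0995 0.2188] 1.0007243160607506 [[-0.0012 -0.9973  0.0731]
 [ 0.0005  0.0731  0.9973]
 [-1.      0.0013  0.0004]]
```

View pics/w1.png

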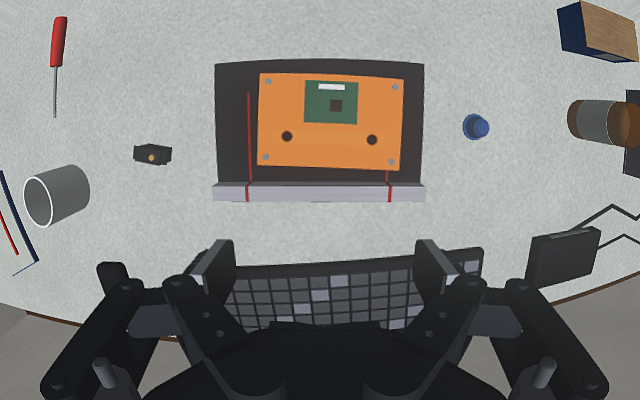

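```bash
cat > feat.py <<'E'
from h import *
def feats(name,z0=None):
    im=cv2.imread(f'pics/{name}.png')[:,:,::-1].copy(); p=pose(name)
    m=orange(im); m=cv2.morphologyEx(m,cv2.MORPH_OPEN,np.ones((3,3)))
    n,l,st,c=cv2.connectedComponentsWithStats(m); k=1+np.argmax(st[1:,4]); m=(l==k).astype(np.uint8)*255
    cn=max(cv2.findContours(m,cv2.RETR_EXTERNAL,cv2.CHAIN_APPROX_NONE)[0],key=cv2.contourArea)
    box=cv2.approxPolyDP(cn,8,True)[:,0]
    # holes: dark round blobs inside hull
    hull=np.zeros_like(m); cv2.fillPoly(hull,[cn],255); hull=cv2.erode(hull,np.ones((5,5)))
    dark=((im.max(2)<70)&(hull>0)).astype(np.uint8)
    n,l,st,c=cv2.connectedComponentsWithStats(dark)
    holes=[(c[i],st[i,4]) for i in range(1,n) if st[i,4]>25]
    h=cv2.cvtColor(im,cv2.COLOR_RGB2HSV); red=(cv2.inRange(h,(0,130,60),(5,255,255))|cv2.inRange(h,(173,130,60),(180,255,255)))
    n,l,st,c=cv2.connectedComponentsWithStats(red)
    reds=[(st[i],c[i]) for i in range(1,n) if st[i,4]>8]
    return im,p,box,holes,reds,red,cn
if __name__=='__main__':
    import sys
    im,p,box,holes,reds,red,cn=feats(sys.argv[1])
    print('box',box.tolist()); print('holes',holes)
    for r in reds: print(r)
E
python3 feat.py w1; python3 - <<'E'
import cv2
im=cv2.imread('pics/w1.png')[50:210,200:440]
cv2.imwrite('pics/w1z.png',cv2.resize(im,None,fx=3.3,fy=3.3,interpolation=cv2.INTER_CUBIC))
E
```

```text
box [[260, 73], [258, 164], [398, 169], [401, 79]]
holes [(array([286.537 , 135.7407]), np.int32(54)), (array([371.4364, 139.1818]), np.int32(55))]
(array([ 50,  17,  16,  50, 519], dtype=int32), array([56.6628, 40.4451]))
(array([247,  93,   5,  88, 209], dtype=int32), array([248.9139, 133.9809]))
(array([385, 170,   3,  12,  25], dtype=int32), array([386.36, 175.6 ]))
(array([245, 185,   3,  16,  36], dtype=int32), array([246.3056, 192.0833]))
(array([388, 186,   4,  16,  40], dtype=int32), array([389.35, 193.9 ]))
(array([  0, 213,  18,  42,  91], dtype=int32), array([  7.956 , 234.5055]))
```

View pics/w1z.png

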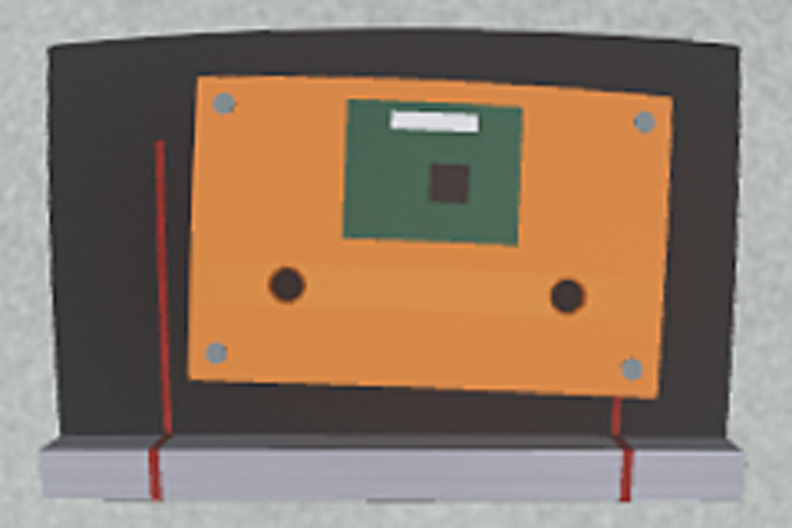

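```bash
python3 - <<'E'
from h import *
p=pose('w1')
f=lambda l:np.array(l,float)/3.3+[200,50]-0.35
D=onz('wrist',f([[50,47],[740,47],[62,437],[725,438],[160,142],[168,433],[616,436]]),.02,p)
F=onz('wrist',f([[42,449],[741,449],[154,449],[625,449]]),.044,p)
print('deck',D);print('fence',F)
for a,b in[(D[0],D[1]),(F[0],F[1]),(F[2],F[3]),(D[2],D[3])]:
    d=b-a; print('len',np.hypot(*d[:2]),'yaw',np.degrees(np.arctan2(-d[0],d[1])))
d=D[5]-D[4]; print('redline yaw',np.degrees(np.arctan2(d[1],d[0])))
# estimate fixture pose from points least squares
src=np.array([[-95,-130],[-95,130],[56,-85],[56,85],[56,-130],[56,130],[56,-85],[56,85]])/1000
dst=np.array([D[0],D[1],D[5],D[6],F[0],F[1],F[2],F[3]])[:,:2]
def fit(s,d):
    sc,dc=s.mean(0),d.mean(0);H=(s-sc).T@(d-dc);th=np.arctan2(H[0,1]-H[1,0],H[0,0]+H[1,1])
    Rm=np.array([[np.cos(th),-np.sin(th)],[np.sin(th),np.cos(th)]]);t=dc-Rm@sc
    return th,t,(d-(s@Rm.T+t))*1000
th,t,r=fit(src,dst);print('fixture',np.degrees(th),t);print(r)
# plate: fits using heights on tilted plane: top z = 20mm + 8 near ; +110*sin4=7.7 far
h=onz('wrist',[[286.5,135.7],[371.4,139.2]],.033,p);h
px=np.array([[260,73],[258.,164.3],[398.5,169.3],[402,79]])
zs=[.028,.0357,.0357,.028]
C=np.array([onz('wrist',[u],z,p)[0] for u,z in zip(px,zs)])
print(C,np.linalg.norm(C-np.roll(C,-1,0),axis=1))
src2=np.array([[-55,-85],[55,-85],[55,85],[-55,85]])/1000
th2,t2,r2=fit(src2,C[:,:2]);print('plate',np.degrees(th2),t2);print(r2)
Rm=np.array([[np.cos(th),-np.sin(th)],[np.sin(th),np.cos(th)]])
print('plate in fixture',(t2-t)@Rm*1000,np.degrees(th2-th))
H=onz('wrist',[[286.5,135.7],[371.4,139.2]],.0333,p); print('holes fix',(H[:,:2]-t)@Rm*1000)
print('pod/servo',onz('wrist',[[475,127],[152,153]],.02,p))
E
```

```text
deck [[ 0.5187 -0.1146  0.02  ]
 [ 0.5387  0.1422  0.02  ]
 [ 0.6688 -0.1264  0.02  ]
 [ 0.6882  0.1303  0.02  ]
 [ 0.5613 -0.0745  0.02  ]
 [ 0.6708 -0.0831  0.02  ]
 [ 0.6845  0.0868  0.02  ]]
fence [[ 0.6679 -0.126   0.044 ]
 [ 0.6868  0.1291  0.044 ]
 [ 0.6713 -0.0828  0.044 ]
 [ 0.6838  0.0854  0.044 ]]
len 0.2576011562956947 yaw -4.452347539530224
len 0.2558206315895999 yaw -4.2279318894167615
len 0.16863662734188087 yaw -4.229553630382654
len 0.25749038190046275 yaw -4.3213214429877
redline yaw -4.502285134830502
fixture -4.453310995645101 [0.6221 0.006 ]
[[ 1.3735  1.5703]
 [ 1.183  -0.8209]
 [-0.5735 -0.0836]
 [-0.0117  0.3787]
 [ 0.0604  1.9333]
 [-1.2675 -2.1573]
 [-0.0008  0.2444]
 [-0.7634 -1.065 ]]
[[ 0.54   -0.0564  0.028 ]
 [ 0.6483 -0.0674  0.0357]
 [ 0.6665  0.0992  0.0357]
 [ 0.5586  0.1104  0.028 ]] [0.1091 0.1676 0.1087 0.1678]
plate -6.168207912242622 [0.6034 0.0215]
[[ 0.4837  0.7661]
 [-0.593   1.5606]
 [-0.6855 -0.8649]
 [ 0.7948 -1.4618]]
plate in fixture [-19.9063  13.9326] -1.7148969165975205
holes fix [[ -1.4875 -36.6433]
 [  2.0013  62.5191]]
pod/servo [[ 0.6191  0.21    0.02  ]
 [ 0.6204 -0.2196  0.02  ]]
```

send_rows(
  steps=[
    [[1, -0.02, 0.005, -0.03, 0], [1, -0.04, 0.01, -0.06, 0], [1, -0.055, 0.013, -0.085, 0], [1, -0.06, 0.015, -0.09, 0], [1, -0.06, 0.015, -0.09, 0]],
  ],
)

```text
t: 2.58
tcp_pos: [0.6019, 0.0267, 0.1619]
tool_rot: [-0.482, 0.517, 0.482, 0.518]
force: [-0.1, 0.5, 0.7]
finger_gap: -0.003
```

```bash
python3 - <<'E'
from h import *
shot('w2')
im=cv2.imread('pics/w2.png')
cv2.imwrite('pics/w2z.png',cv2.resize(im[60:300,150:500],None,fx=2.2,fy=2.2,interpolation=cv2.INTER_CUBIC))
E
python3 feat.py w2
```

```text
2.575 [0.6019 0.0267 0.1619] [-0.1164  0.5002  0.6663] -0.002722337629659743 [[ 0.0008 -0.9974  0.0715]
 [-0.      0.0715  0.9974]
 [-1.     -0.0008  0.    ]]
box [[229, 127], [232, 241], [294, 244], [311, 229], [337, 229], [354, 247], [404, 246], [413, 134]]
holes [(array([265.7941, 206.8971]), np.int32(68)), (array([371.4058, 211.029 ]), np.int32(69))]
(array([  5,  47,  17,  59, 677], dtype=int32), array([11.2629, 75.3456]))
(array([18, 66,  2,  8,  9], dtype=int32), array([18.8889, 69.8889]))
(array([215, 150,  13, 129, 391], dtype=int32), array([220.5524, 212.1944]))
(array([387, 248,   6,  20,  60], dtype=int32), array([389.0833, 256.6   ]))
```

View pics/w2z.png

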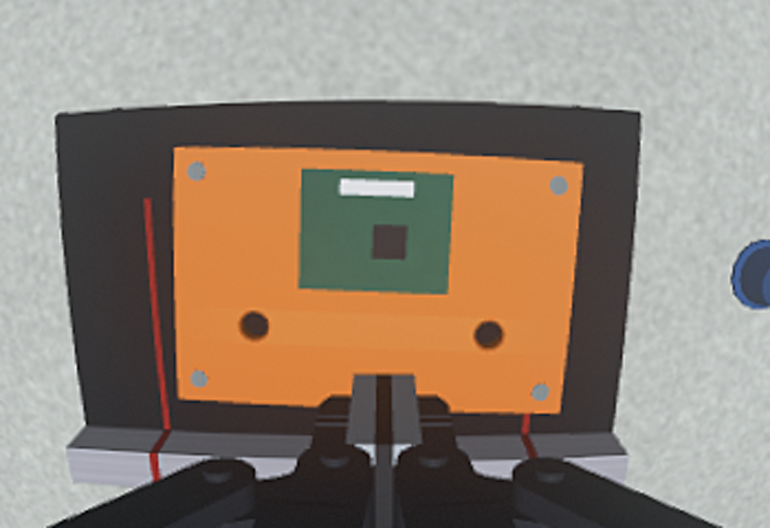

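```bash
python3 - <<'E'
from h import *
p1,p2=pose('w1'),pose('w2')
g=lambda u:np.array(u)/3.3+[200,50]-.35
k=lambda u:np.array(u)/2.2+[150,60]-.3
P={'holeR':([286.5,135.7],[265.8,206.9]),'holeL':([371.4,139.2],[371.4,211.0]),
'nearR':(g([197,76]),k([174,148])),'nearL':(g([672,97]),k([583,162])),'farR':(g([189,381]),k([177,399])),'farL':(g([657,398]),k([560,412])),
'deckR':(g([50,47]),k([56,115])),'deckL':(g([740,47]),k([640,114])),'redR':(g([160,142]),k([148,199])),'redfenceTop':(g([154,449]),k([154,454])),'fenceR':(g([42,449]),k([69,448])),'fenceL':(g([741,449]),k([627,457])),'redbaseR':(g([168,434]),k([167,430])),'redbaseL':(g([616,436]),k([527,431]))}
for n,(a,b) in P.items(): print(n,tri([ray('wrist',a,p1),ray('wrist',b,p2)])*1000)
E
```

```text
holeR [618.1861 -30.7772  28.3865]
holeL [629.4192  68.8416  28.4354]
nearR [539.9927 -56.5157  30.2802]
nearL [558.4903 112.5265  26.2941]
farR [649.1442 -69.4376  34.6357]
farL [668.4186 100.4667  31.9731]
deckR [ 518.215  -115.3055   18.4895]
deckL [538.6465 142.1969  19.1491]
redR [561.1381 -74.859   18.4334]
redfenceTop [671.3051 -82.5435  44.4855]
fenceR [ 667.9029 -125.6204   44.5021]
fenceL [685.0421 127.3356  50.5187]
redbaseR [671.0385 -83.2101  20.3688]
redbaseL [686.2328  88.6796  12.9358]
```

send_rows(
  steps=[
    [[1, -0.04, 0.002, -0.02, 0], [1, -0.084, 0.003, -0.05, 0], [1, -0.086, 0.003, -0.09, 0], [1, -0.086, 0.003, -0.12, 0], [1, -0.086, 0.003, -0.134, 0], [1, -0.086, 0.003, -0.138, 0], [1, -0.086, 0.003, -0.138, 0]],
  ],
)

```text
t: 3.5
tcp_pos: [0.5169, 0.0287, 0.024]
tool_rot: [-0.482, 0.517, 0.481, 0.518]
force: [-0.7, 0.5, 0.0]
finger_gap: 0.002
```

```bash
python3 - <<'E'
from h import *
shot('w3')
im=manip.snapshot('side'); cv2.imwrite('pics/s3.png',cv2.resize(im[160:260,260:400],None,fx=5,fy=5,interpolation=cv2.INTER_CUBIC)[:,:,::-1])
E
```

```text
3.5 [0.5169 0.0287 0.024 ] [-0.7362  0.4759  0.0216] 0.001767729564775034 [[ 0.0019 -0.9974  0.0727]
 [-0.0003  0.0727  0.9974]
 [-1.     -0.0019 -0.0002]]
```

View pics/s3.png

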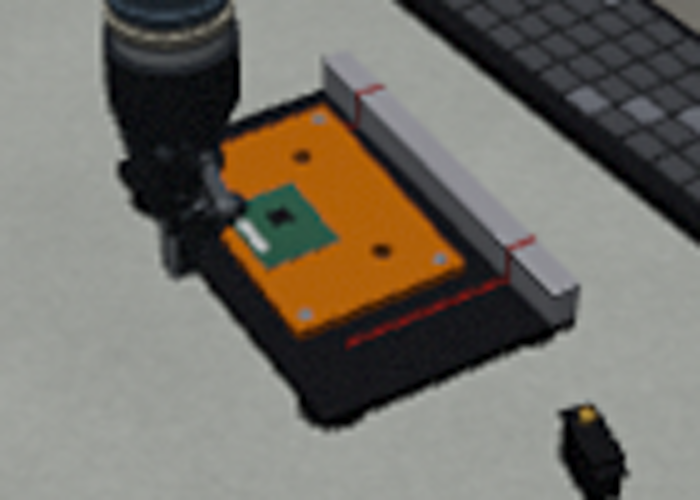

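View pics/w3.png

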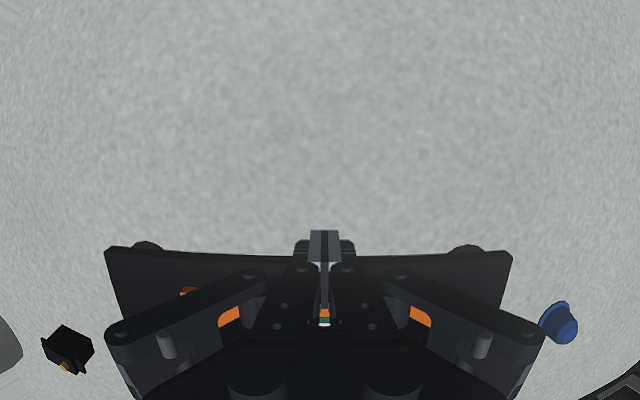

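send_rows(
  steps=[
    [[1, 0.008, -0.0006, 0, 0], [1, 0.015, -0.0011, 0, 0], [1, 0.02, -0.0015, 0, 0], [1, 0.024, -0.0018, 0, 0], [1, 0.028, -0.0021, 0, 0], [1, 0.032, -0.0024, 0, 0], [1, 0.034, -0.0026, 0, 0], [1, 0.034, -0.0026, 0, 0]],
  ],
)

```text
t: 4.6
tcp_pos: [0.5506, 0.0262, 0.0232]
tool_rot: [-0.482, 0.518, 0.481, 0.518]
force: [-1.6, 0.4, -0.2]
finger_gap: 0.001
```

send_rows(
  steps=[
    [[1, 0.002, -0.0002, 0, 0], [1, 0.004, -0.0003, 0, 0], [1, 0.005, -0.0004, 0, 0], [1, 0.005, -0.0004, 0, 0]],
  ],
)

```text
t: 5.1
tcp_pos: [0.5551, 0.0258, 0.0233]
tool_rot: [-0.482, 0.518, 0.481, 0.518]
force: [-1.3, -0.3, -0.2]
finger_gap: -0.004
```

send_rows(
  steps=[
    [[1, 0.001, -0.0001, 0, 0], [1, 0.002, -0.0002, 0, 0], [1, 0.003, -0.0002, 0, 0], [1, 0.003, -0.0002, 0, 0]],
  ],
)

```text
t: 5.6
tcp_pos: [0.5567, 0.0257, 0.0232]
tool_rot: [-0.481, 0.518, 0.482, 0.517]
force: [-5.0, -0.5, 1.0]
finger_gap: -0.0
```

```bash
python3 - <<'E'
from h import *
im=manip.snapshot('side'); cv2.imwrite('pics/s4.png',cv2.resize(im[160:260,260:400],None,fx=5,fy=5,interpolation=cv2.INTER_CUBIC)[:,:,::-1])
im=manip.snapshot('top'); cv2.imwrite('pics/t4.png',cv2.resize(im[150:240,260:390],None,fx=6,fy=6,interpolation=cv2.INTER_CUBIC)[:,:,::-1])
E
```

```text
(no output)
```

View pics/s4.png

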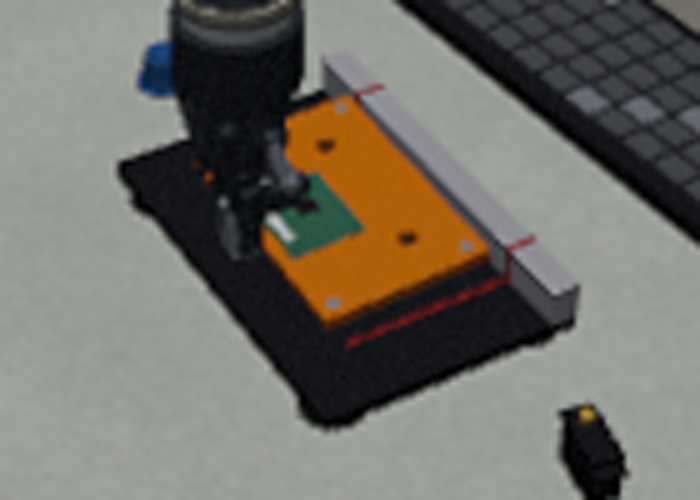

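View pics/t4.png

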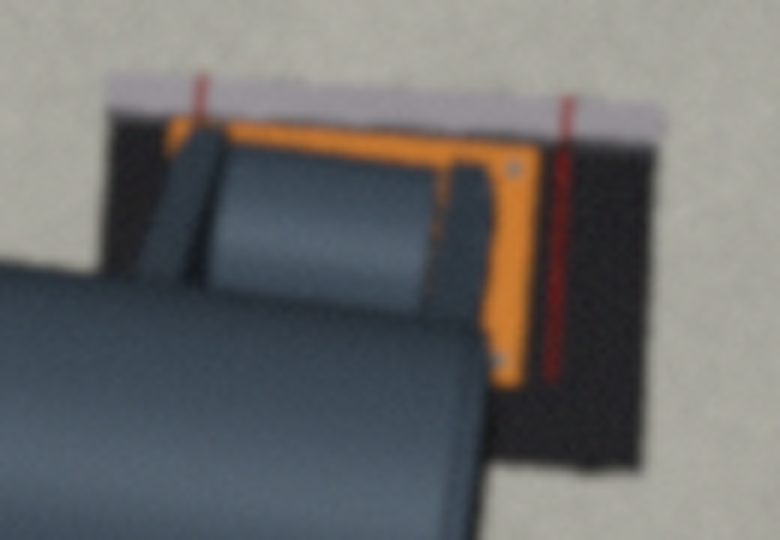

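The plate's far edge is close to the fence. Its -y end still shows a small wedge gap in the top view near (480-540,145). I'll push a little more.

send_rows(
  steps=[
    [[1, 0.001, -0.0001, 0, 0], [1, 0.002, -0.0002, 0, 0], [1, 0.003, -0.0002, 0, 0], [1, 0.003, -0.0002, 0, 0]],
  ],
)

```text
t: 6.2
tcp_pos: [0.5569, 0.0257, 0.0231]
tool_rot: [-0.479, 0.52, 0.484, 0.516]
force: [-9.3, -2.5, 4.9]
finger_gap: -0.002
```

send_rows(
  steps=[
    [[1, -0.02, 0.0015, 0.002, 0], [1, -0.03, 0.003, 0.02, 0], [1, -0.03, 0.01, 0.07, 0], [1, -0.01, 0.04, 0.12, 0], [1, 0.03, 0.08, 0.137, 0], [1, 0.06, 0.11, 0.137, 0], [1, 0.072, 0.12, 0.137, 0], [1, 0.072, 0.12, 0.137, 0]],
  ],
)

```text
t: 7.2
tcp_pos: [0.6354, 0.1465, 0.161]
tool_rot: [-0.483, 0.516, 0.481, 0.519]
force: [-0.1, -0.5, -0.4]
finger_gap: 0.001
```

```bash
python3 - <<'E'
from h import *
shot('w5')
im=cv2.imread('pics/w5.png')
cv2.imwrite('pics/w5z.png',cv2.resize(im[80:300,60:400],None,fx=2.3,fy=2.3,interpolation=cv2.INTER_CUBIC))
E
python3 feat.py w5
```

```text
7.2 [0.6354 0.1465 0.161 ] [-0.0616 -0.496  -0.3792] 0.0005917651678804232 [[ 0.0056 -0.9974  0.0713]
 [ 0.0006  0.0713  0.9975]
 [-1.     -0.0055  0.001 ]]
box [[279, 124], [121, 129], [128, 230], [279, 240]]
holes [(array([197.0155, 163.9275]), np.int32(193)), (array([152.6486, 200.2703]), np.int32(37)), (array([243.1818, 203.2424]), np.int32(66))]
(array([113, 132,  15,  97, 214], dtype=int32), array([119.3178, 179.6495]))
(array([115, 230,  12,  24,  50], dtype=int32), array([118.48, 241.84]))
(array([263, 242,   5,  21,  63], dtype=int32), array([264.746 , 252.6032]))
```

View pics/w5z.png

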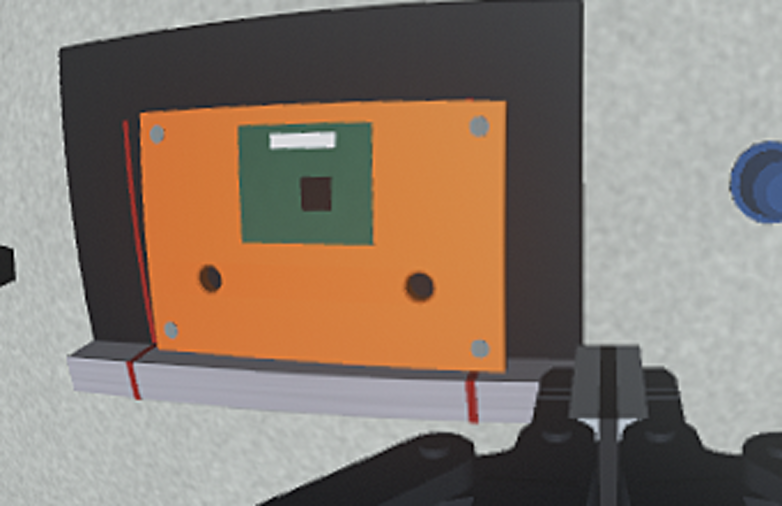

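```bash
cat > pl.py <<'E'
from h import *
def fit(s,d):
    sc,dc=s.mean(0),d.mean(0);H=(s-sc).T@(d-dc);th=np.arctan2(H[0,1]-H[1,0],H[0,0]+H[1,1])
    Rm=np.array([[np.cos(th),-np.sin(th)],[np.sin(th),np.cos(th)]]);t=dc-Rm@sc
    return th,t,(d-(s@Rm.T+t))*1000
TH=np.radians(-4.4);T0=np.array([.6221,.006])
RF=np.array([[np.cos(TH),-np.sin(TH)],[np.sin(TH),np.cos(TH)]])
def plate(px,zs,p):
    "px order: nearR farR farL nearL"
    C=np.array([onz('wrist',[u],z,p)[0] for u,z in zip(px,zs)])
    s=np.array([[-55,-85],[55,-85],[55,85],[-55,85]])/1000
    th,t,r=fit(s,C[:,:2]); print('plate in fixture mm',(t-T0)@RF*1000,np.degrees(th-TH)); print('corners fix',(C[:,:2]-T0)@RF*1000)
def fx(px,z,p): return (onz('wrist',px,z,p)[:,:2]-T0)@RF*1000
E
python3 - <<'E'
from pl import *
k=lambda u:np.array(u,float)/2.3+[60,80]-.3
p=pose('w5')
plate(k([[140,113],[155,348],[506,373],[506,101]]),[.028,.0357,.0357,.028],p)
print('holes',fx([[152.6,200.3],[243.2,203.2]],.0333,p))
print('red end,-85',fx(k([[126,122],[153,346]]),.02,p),'fence tops',fx(k([[130,362],[471,381]]),.044,p), 'deck',fx(k([[60,48],[582,1]]),.02,p))
E
```

```text
plate in fixture mm [-1.1522 14.1208] -1.4987493908843497
corners fix [[-57.949  -69.503 ]
 [ 51.2674 -73.3487]
 [ 55.9568  98.5712]
 [-53.8838 100.7637]]
holes [[ 16.6915 -33.4947]
 [ 18.5153  65.0959]]
red end,-85 [[-54.2463 -84.77  ]
 [ 57.0521 -86.9283]] fence tops [[ 55.7649 -84.5339]
 [ 56.1173  85.2858]] deck [[ -94.637  -127.4705]
 [ -93.2035  129.76  ]]
```

The plate is near flush with the fence, but still yawed about -1.2° (the -y end is about 3-4 mm off). I'll push the near edge again, towards its -y end.

send_rows(
  steps=[
    [[1, -0.03, -0.045, 0, 0], [1, -0.06, -0.09, -0.01, 0], [1, -0.09, -0.135, -0.03, 0], [1, -0.102, -0.16, -0.06, 0], [1, -0.102, -0.164, -0.1, 0], [1, -0.102, -0.164, -0.13, 0], [1, -0.102, -0.164, -0.135, 0], [1, -0.102, -0.164, -0.135, 0]],
  ],
)

```text
t: 8.25
tcp_pos: [0.5309, -0.0189, 0.0258]
tool_rot: [-0.482, 0.518, 0.481, 0.518]
force: [-0.4, -0.3, -0.5]
finger_gap: -0.003
```

send_rows(
  steps=[
    [[1, 0.006, -0.0005, 0, 0], [1, 0.011, -0.0008, 0, 0], [1, 0.014, -0.0011, 0, 0], [1, 0.016, -0.0012, 0, 0], [1, 0.017, -0.0013, 0, 0], [1, 0.017, -0.0013, 0, 0]],
  ],
)

```text
t: 9.0
tcp_pos: [0.5477, -0.0198, 0.0253]
tool_rot: [-0.481, 0.518, 0.482, 0.518]
force: [0.0, -0.4, -0.2]
finger_gap: 0.0
```

send_rows(
  steps=[
    [[1, 0.001, 0, 0, 0], [1, 0.002, -0.0001, 0, 0], [1, 0.003, -0.0002, 0, 0], [1, 0.003, -0.0002, 0, 0]],
  ],
)

```text
t: 9.5
tcp_pos: [0.5509, -0.0201, 0.0253]
tool_rot: [-0.482, 0.518, 0.481, 0.518]
force: [-0.0, 0.6, -0.6]
finger_gap: -0.0
```

send_rows(
  steps=[
    [[1, 0.001, 0, 0, 0], [1, 0.002, -0.0001, 0, 0], [1, 0.003, -0.0002, 0, 0], [1, 0.003, -0.0002, 0, 0]],
  ],
)

```text
t: 10.0
tcp_pos: [0.5527, -0.0201, 0.0252]
tool_rot: [-0.481, 0.518, 0.482, 0.517]
force: [-2.5, -1.1, 1.4]
finger_gap: -0.002
```

send_rows(
  steps=[
    [[1, 0.001, 0, 0, 0], [1, 0.002, -0.0001, 0, 0], [1, 0.003, -0.0002, 0, 0], [1, 0.003, -0.0002, 0, 0]],
  ],
)

```text
t: 10.5
tcp_pos: [0.5556, -0.0204, 0.0251]
tool_rot: [-0.481, 0.518, 0.482, 0.517]
force: [-5.6, -1.8, 1.8]
finger_gap: 0.001
```

send_rows(
  steps=[
    [[1, -0.02, 0.002, 0.001, 0], [1, -0.03, 0.003, 0.02, 0], [1, -0.03, 0.015, 0.07, 0], [1, -0.01, 0.06, 0.11, 0], [1, 0.03, 0.105, 0.13, 0], [1, 0.06, 0.145, 0.135, 0], [1, 0.076, 0.166, 0.135, 0], [1, 0.076, 0.166, 0.135, 0]],
  ],
)

```text
t: 11.5
tcp_pos: [0.6352, 0.1476, 0.1608]
tool_rot: [-0.483, 0.516, 0.481, 0.519]
force: [0.8, -1.0, -0.8]
finger_gap: -0.001
```

```bash
python3 - <<'E'
from h import *
shot('w6')
im=cv2.imread('pics/w6.png')
cv2.imwrite('pics/w6z.png',cv2.resize(im[80:300,60:400],None,fx=2.3,fy=2.3,interpolation=cv2.INTER_CUBIC))
E
python3 feat.py w6
```

```text
11.5 [0.6352 0.1476 0.1608] [ 0.8493 -1.04   -0.8055] -0.0013616994340494588 [[ 0.005  -0.9975  0.0701]
 [ 0.0009  0.0701  0.9975]
 [-1.     -0.0049  0.0013]]
box [[278, 124], [120, 133], [130, 234], [279, 241]]
holes [(array([196.5892, 165.5838]), np.int32(185)), (array([153.1714, 203.1429]), np.int32(35)), (array([243.4444, 204.2222]), np.int32(63))]
(array([113, 132,  14,  97, 217], dtype=int32), array([118.5392, 180.4424]))
(array([115, 235,   5,  19,  36], dtype=int32), array([116.75  , 244.3889]))
(array([262, 243,   4,  21,  64], dtype=int32), array([263.4062, 253.0469]))
```

View pics/w6z.png

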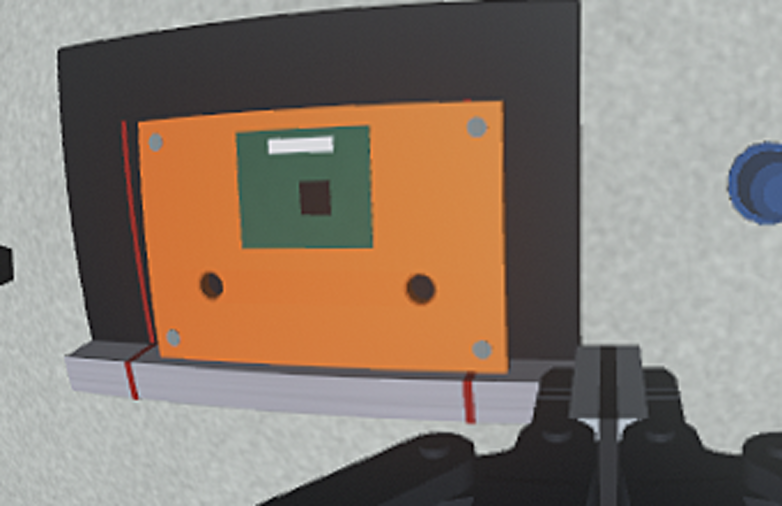

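```bash
python3 - <<'E'
from pl import *
k=lambda u:np.array(u,float)/2.3+[60,80]-.3
p=pose('w6')
plate(k([[138,122],[160,357],[508,374],[504,101]]),[.028,.0357,.0357,.028],p)
print('holes',fx([[153.2,203.1],[243.4,204.2]],.0333,p))
print('red',fx(k([[124,122],[151,346]]),.02,p),'fence tops',fx(k([[128,362],[470,381]]),.044,p))
E
```

```text
plate in fixture mm [ 0.8385 15.4572] -0.08343869093568636
corners fix [[-54.0543 -69.8592]
 [ 55.5547 -69.9451]
 [ 56.0236 100.5881]
 [-54.1701 101.0449]]
holes [[ 19.4671 -31.9511]
 [ 19.1954  66.4075]]
red [[-54.4091 -84.8249]
 [ 56.9433 -86.8707]] fence tops [[ 55.672  -84.4353]
 [ 55.7744  86.0836]]
```

Now flush: yaw about 0, far edge at fixture x about 56, plate 15.5 mm to +y. Next I descend on the +y side and push sideways.

send_rows(
  steps=[
    [[1, -0.004, -0.008, -0.03, 0], [1, -0.008, -0.0156, -0.07, 0], [1, -0.008, -0.0156, -0.11, 0], [1, -0.008, -0.0156, -0.13, 0], [1, -0.008, -0.0156, -0.135, 0], [1, -0.008, -0.0156, -0.135, 0]],
  ],
)

```text
t: 12.3
tcp_pos: [0.6256, 0.1298, 0.0261]
tool_rot: [-0.482, 0.517, 0.481, 0.518]
force: [-0.1, 0.3, 0.9]
finger_gap: 0.003
```

send_rows(
  steps=[
    [[1, -0.0003, -0.005, 0, 0], [1, -0.0006, -0.01, 0, 0], [1, -0.0009, -0.014, 0, 0], [1, -0.001, -0.017, 0, 0], [1, -0.001, -0.02, 0, 0], [1, -0.001, -0.023, 0, 0], [1, -0.001, -0.024, 0, 0]],
  ],
)

```text
t: 13.18
tcp_pos: [0.6235, 0.1067, 0.0256]
tool_rot: [-0.481, 0.518, 0.482, 0.518]
force: [-1.1, 5.2, 3.4]
finger_gap: 0.002
```

send_rows(
  steps=[
    [[1, 0, -0.002, 0, 0], [1, 0, -0.004, 0, 0], [1, 0, -0.005, 0, 0], [1, 0, -0.005, 0, 0]],
  ],
)

```text
t: 13.68
tcp_pos: [0.6239, 0.1002, 0.0251]
tool_rot: [-0.482, 0.518, 0.481, 0.517]
force: [-0.2, 0.7, -0.2]
finger_gap: -0.002
```

```bash
python3 - <<'E'
from h import *
im=manip.snapshot('side'); cv2.imwrite('pics/s7.png',cv2.resize(im[160:260,260:400],None,fx=5,fy=5,interpolation=cv2.INTER_CUBIC)[:,:,::-1])
E
```

```text
(no output)
```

View pics/s7.png

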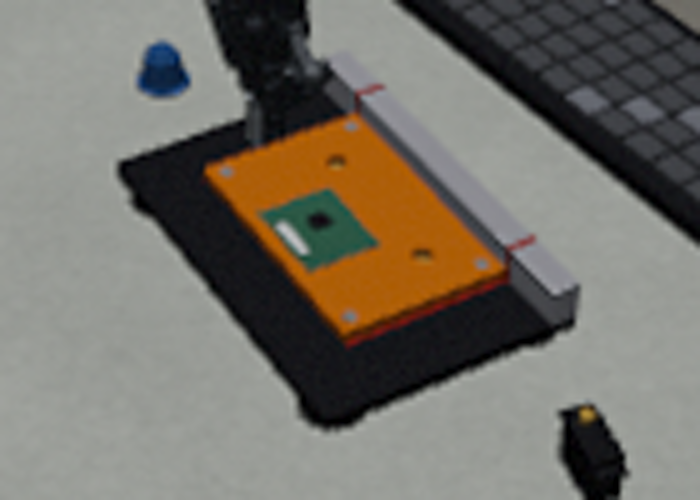

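Brass now shows in both holes at (337,160) and (423,253), and the -y end is near the red line. I'll nudge a bit more while watching the force.

send_rows(
  steps=[
    [[1, 0, -0.001, 0, 0], [1, 0, -0.0015, 0, 0], [1, 0, -0.0015, 0, 0]],
  ],
)

```text
t: 14.1
tcp_pos: [0.6238, 0.0994, 0.0251]
tool_rot: [-0.481, 0.518, 0.481, 0.518]
force: [0.2, 2.5, -1.0]
finger_gap: -0.0
```

```bash
python3 - <<'E'
from h import *
im=manip.snapshot('side'); cv2.imwrite('pics/s8.png',cv2.resize(im[160:260,260:400],None,fx=5,fy=5,interpolation=cv2.INTER_CUBIC)[:,:,::-1])
E
```

```text
(no output)
```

View pics/s8.png

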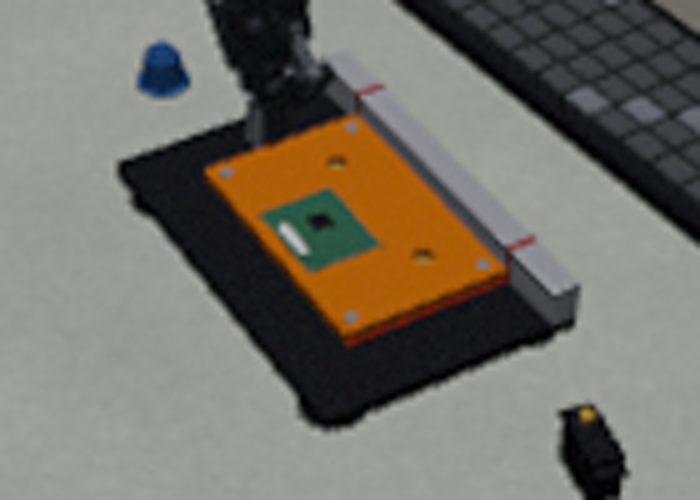

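send_rows(
  steps=[
    [[1, 0.001, 0.012, 0, 0], [1, 0.002, 0.025, 0.01, 0], [1, 0.002, 0.025, 0.06, 0], [1, 0.01, 0.01, 0.11, 0], [1, 0.02, -0.03, 0.15, 0], [1, 0.035, -0.07, 0.175, 0], [1, 0.036, -0.087, 0.175, 0], [1, 0.036, -0.087, 0.175, 0]],
  ],
)

```text
t: 15.15
tcp_pos: [0.6587, 0.0124, 0.1996]
tool_rot: [-0.48, 0.519, 0.482, 0.518]
force: [-0.2, 0.1, -0.6]
finger_gap: -0.001
```

```bash
python3 - <<'E'
from h import *
shot('w9')
im=cv2.imread('pics/w9.png')
cv2.imwrite('pics/w9z.png',cv2.resize(im[30:260,180:460],None,fx=2.6,fy=2.6,interpolation=cv2.INTER_CUBIC))
E
python3 feat.py w9
```

```text
15.15 [0.6587 0.0124 0.1996] [-0.2129  0.0649 -0.6294] -0.0008013615714339455 [[-0.0021 -0.9972  0.0742]
 [ 0.0007  0.0742  0.9972]
 [-1.      0.0021  0.0005]]
box [[234, 93], [238, 194], [395, 196], [400, 93]]
holes []
(array([ 27,  13,  18,  55, 613], dtype=int32), array([34.5824, 38.8711]))
(array([233, 200,   4,  18,  45], dtype=int32), array([234.2222, 209.2222]))
(array([396, 200,   4,  18,  41], dtype=int32), array([398.2439, 209.2927]))
(array([  0, 260,   2,   6,   9], dtype=int32), array([  0.3333, 263.    ]))
```

View pics/w9z.png

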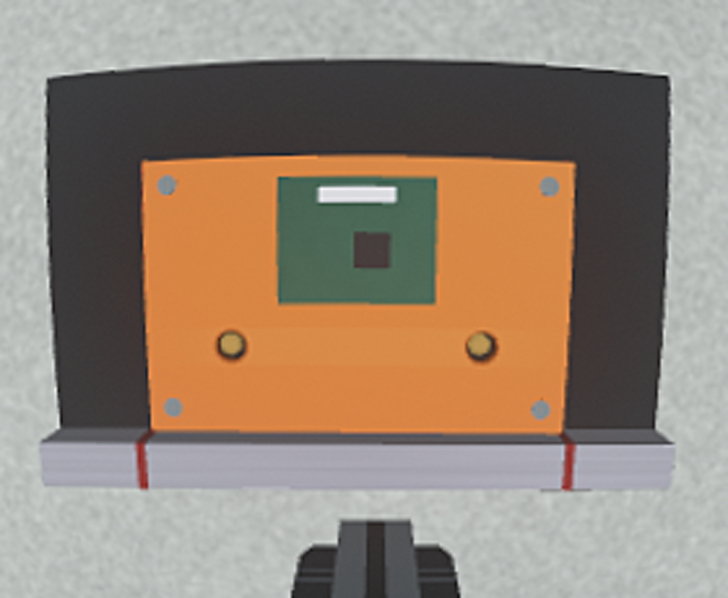

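Both brass pins show inside their holes at (232,345) and (481,346), and the ends are at the red lines. I'll check flatness with a second view.

send_rows(
  steps=[
    [[1, 0.01, 0.04, 0.02, 0], [1, 0.02, 0.08, 0.04, 0], [1, 0.02, 0.1, 0.05, 0], [1, 0.02, 0.1, 0.05, 0], [1, 0.02, 0.1, 0.05, 0]],
  ],
)

```text
t: 15.82
tcp_pos: [0.6786, 0.1118, 0.2489]
tool_rot: [-0.481, 0.519, 0.482, 0.517]
force: [-0.2, -0.2, 0.6]
finger_gap: 0.001
```

```bash
python3 - <<'E'
from h import *
shot('w10')
im=cv2.imread('pics/w10.png')
cv2.imwrite('pics/w10z.png',cv2.resize(im[30:260,100:380],None,fx=2.6,fy=2.6,interpolation=cv2.INTER_CUBIC))
im=manip.snapshot('side'); cv2.imwrite('pics/s10.png',cv2.resize(im[160:260,260:400],None,fx=5,fy=5,interpolation=cv2.INTER_CUBIC)[:,:,::-1])
im=manip.snapshot('top'); cv2.imwrite('pics/t10.png',im[:,:,::-1])
E
python3 feat.py w10
```

```text
15.825 [0.6786 0.1118 0.2489] [-0.2031 -0.1835  0.5972] 0.0012894713213855923 [[-0.003  -0.9973  0.0728]
 [-0.0009  0.0728  0.9973]
 [-1.      0.003  -0.0011]]
box [[305, 84], [172, 91], [176, 175], [304, 175]]
holes [(array([238.5495, 116.018 ]), np.int32(111))]
(array([ 18,  27,  15,  46, 419], dtype=int32), array([24.284 , 49.1002]))
(array([305, 145,   1,  29,  29], dtype=int32), array([305., 159.]))
(array([169, 179,   3,  15,  29], dtype=int32), array([169.931 , 185.9655]))
(array([303, 178,   3,  17,  35], dtype=int32), array([303.5714, 186.6571]))
```

View pics/w10z.png

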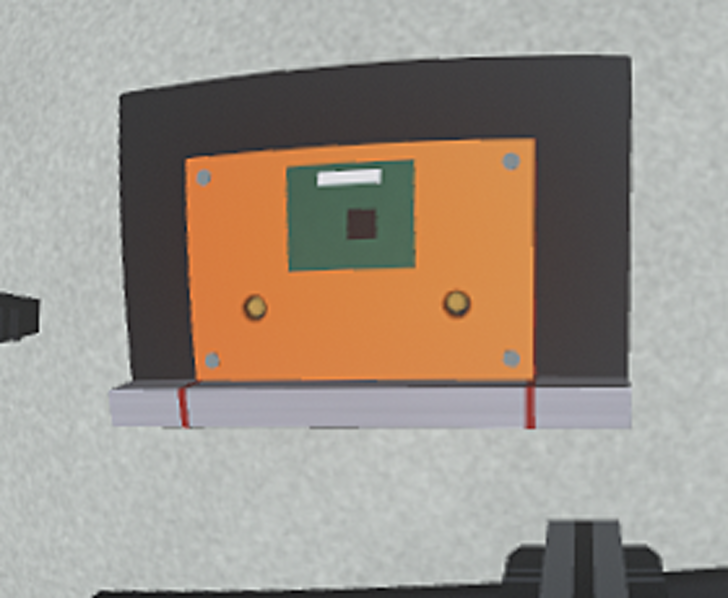

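View pics/s10.png

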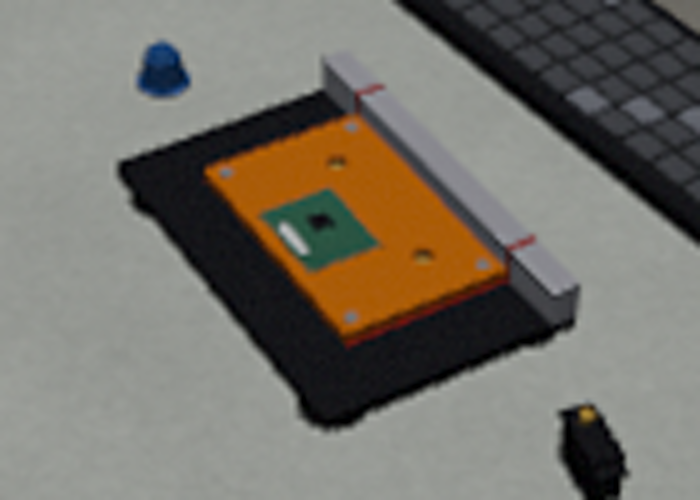

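View pics/t10.png

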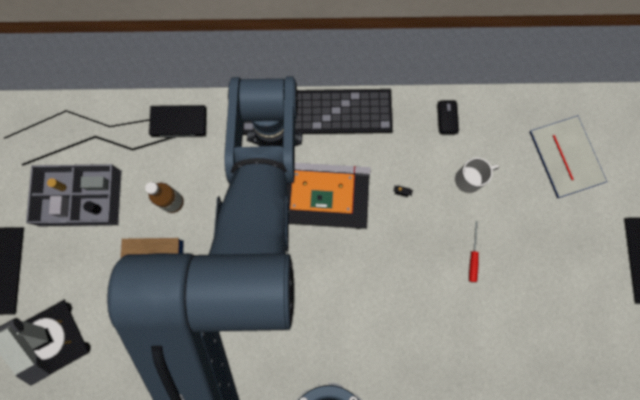

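```bash
python3 - <<'E'
from pl import *
p1,p2=pose('w9'),pose('w10')
a=lambda u:np.array(u,float)/2.6+[180,30]-.3
b=lambda u:np.array(u,float)/2.6+[100,30]-.3
for z in ([.028]*4,[.028,.0357,.0357,.028]):
  plate(a([[143,162],[151,432],[563,433],[575,163]]),z,p1)
  plate(b([[186,158],[196,380],[534,380],[534,140]]),z,p2)
P={'nearR':([143,162],[186,158]),'nearL':([575,163],[534,140]),'screwNR':([167,186],[204,178]),'screwNL':([549,187],[512,161]),'screwFR':([173,408],[211,360]),'screwFL':([540,410],[511,359]),'farR':([151,432],[196,380]),'farL':([563,433],[534,380]),'pinR':([232,345],[255,308]),'pinL':([481,346],[457,303]),'deckR':([48,78],[120,95]),'deckL':([669,76],[631,58])}
for n,(u,v) in P.items():
    X=tri([ray('wrist',a(u),p1),ray('wrist',b(v),p2)]); print(n,(X[:2]-T0)@RF*1000,X[2]*1000)
print('fence',fx(a([[141,444],[567,444]]),.044,p1))
E
```

```text
plate in fixture mm [0.7808 0.9992] -0.2329860448716396
corners fix [[-54.6337 -83.5644]
 [ 55.8024 -84.7427]
 [ 55.8295  85.8304]
 [-53.8751  86.4736]]
plate in fixture mm [0.5837 0.9954] -0.4662693696239576
corners fix [[-55.2879 -83.6962]
 [ 54.9459 -84.7188]
 [ 56.1729  86.0045]
 [-53.4959  86.3922]]
plate in fixture mm [-0.2699  1.0907] -0.20779066844481925
corners fix [[-54.6337 -83.5644]
 [ 53.7013 -82.471 ]
 [ 53.7277  83.9247]
 [-53.8751  86.4736]]
plate in fixture mm [-0.192   2.1403] -0.11309081747628086
corners fix [[-55.2879 -83.6962]
 [ 53.4074 -80.6223]
 [ 54.6085  86.4873]
 [-53.4959  86.3922]]
nearR [-54.8899 -83.3088] 28.7793074679809
nearL [-53.6715  86.4148] 28.163334205586427
screwNR [-44.4747 -73.7573] 27.939290965458554
screwNL [-44.0027  76.4225] 26.451710247717177
screwFR [ 44.7576 -73.8174] 30.54166876324369
screwFL [46.2365 75.5132] 27.963875705073896
farR [ 55.0713 -84.2242] 29.26161014057301
farL [56.1795 85.9909] 27.255691890536596
pinR [ 20.0392 -48.9755] 27.231969720591163
pinL [20.4702 50.624 ] 25.627064131667503
deckR [ -94.0545 -127.9566] 20.495632333875232
deckL [-94.3546 130.0378] 17.211014494784127
fence [[ 56.3861 -84.5721]
 [ 55.9434  83.7976]]
```

```bash
python3 - <<'E'
from station import manip
s=manip.sense(); print(s['t'],s['qd'],manip.sign_off())
E
```

```text
the job is handed in; nothing more can be done
15.975 [-0.00088389 -0.00236772 -0.00723508  0.00241554  0.00156032  0.00079942] None
```

The plate is seated: both holes are over their pins, it lies flat on the deck, and its ends are at the red lines. I handed the job in at about 16 s of the 54 s, with the gripper about 0.25 m up and clear of everything.

I pushed it only with closed fingertips:
1. The first push was at the middle of the near edge. It stalled at about 9 N with the plate still about 1.2° off.
2. A second push near the -y end of that edge squared it against the fence.
3. A sideways push from the +y edge then slid it about 14.5 mm along the fence until it dropped over the pins.

**Last checks:**
- **Pins:** both brass pins show inside the holes. Their tops triangulated at 25.6 and 27.2 mm, where 25 is expected.
- **Flatness:** eight points on the plate's upper face triangulated at 26.5 to 30.5 mm. The expected height is 28 flat; tilted, the far edge would be about 36. The scatter is within the calibration error. The far edge also measured 170.6 mm long when taken as flat, but only about 166 mm when taken as still tilted.
- **Position:** the far edge was at fixture x of about 55 to 56 mm, against the fence at 56. The plate was about 1 mm off in y, inside the 1.5 mm play.
- **Yaw:** the two views disagreed slightly, at -0.2° and -0.5°. I put this down to measurement error.
- **Everything else:** by eye in the top and side views, the pod, servo, bottle, mug and screwdriver look to be where they started. The arm hid the pod in the last top view, so I checked it in the side view only.

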